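# File the flat notebook upright in the blue rack

### The job

The red notebook lies flat on the white riser, too wide to grip and too close to the back ledge to get behind. Slide it over the riser's top towards its open front edge, on the robot's right, until it sticks out three to six centimetres past that edge; then pinch the part that sticks out, lift the notebook off and set it down standing upright in either slot of the blue rack. Do not drop it or let it fall to the desk, leave the other loose things where they are, and finish with it let go and at rest.

Things in the scene. Friction and masses are not known exactly. Their poses are not given: they have to be found in the camera images.
- riser: On the desk (top at height 0): white riser shelf with dark side panels, fixed to the desk; 200 mm deep (its x), 320 mm wide (its y). The top board is 15 mm thick, its top surface is 110 mm above the desk. Origin on the desk under its centre; its x points from its open front edge (x = -100 mm; it faces the robot's right) to the back. Along the back edge stands a dark ledge, 12 mm thick (x = 88 to 100 mm) and 25 mm high. Under the board it is empty between the side panels.
- riser_front (a point): Middle of the riser's front edge, on the top surface. Axes as the riser's.
- notebook: Red hardback notebook, rigid, 148 mm (its x) by 105 mm (its y) by 10 mm thick (its z), 100 to 200 g, balanced at its middle. Origin at the centre of its underside. It starts flat, 4 to 12 mm in front of the back ledge, x to the back like the riser's. Friction on the riser is 0.3 to 0.4, under a fingertip 0.5 to 0.7: pressed with 5 N or more it drags along.
- notebook_mid (a point): Centre of the notebook (half-way through its thickness). Axes as the notebook's.
- notebook_front (a point): Middle of the notebook's front end (the end away from the ledge at the start), half-way through its thickness: 74 mm from the centre along its -x. Past 74 mm of overhang it tips off. Axes as the notebook's.
- rack_floor (a point): Centre of the floor of the blue rack (fixed, empty), 6 mm above the desk. The rack's base is 84 mm (its x) by 120 mm (its y); three upright walls, 4 mm thick and 110 mm long (along y), stand at x = -36, 0 and 36 mm, tops 84 mm above this floor: two slots 32 mm wide, centred at x = -18 and +18 mm, open at the top and at both y ends. Axes are the rack's.
- grey_rack: Grey rack of the same size and shape, full of files 130 mm tall, fixed; origin under its centre, on the desk. The blue and grey racks swap places between starts.
- notes: Loose yellow block of sticky notes on the riser, 76 x 76 x 25 mm, origin under its centre. Leave alone.
- usb_stick: Loose white USB stick on the riser, 54 x 18 x 9 mm, origin under its middle. Leave alone.
- mouse: Loose black computer mouse, 105 x 62 x 33 mm, origin under its centre. Leave alone.
- mug: Loose white mug, 80 mm across, 95 mm high, origin under its centre. Leave alone.
- stapler: Loose red and black stapler, 140 x 36 x 45 mm, origin under its centre. Leave alone.

How it is judged:
By the outcome, as a careful person would: the job done as asked, in the order asked, and still so for the second after the job is handed in, with the robot touching nothing.
It also fails if it takes over 72 s, if anything falls off the work surface, if the arm or the gripper's body presses on something with over 40 N, if the wrist force passes 120 N, or if a joint passes its speed limit or range.

### The arm

A 6-joint arm with a two-finger parallel gripper is mounted at the origin on the work surface. World frame = base frame: x ahead of the robot, y to its left, z up, the work surface at z = 0. Lengths are in m, angles in degrees, forces in N, time in s.
With the tool pointing down it reaches from about 0.35 to 0.875 m from the base axis. Payload 4.2 kg.
Tool frame: the origin (TCP) lies between the finger pads; the fingertips stand 19 mm ahead of it and the grasp point (between the pads) is the TCP; z points along the fingers, y is the line along which they close (so a half turn about z gives the same grasp; the last joint's range is limited). The gripper opens to 87 mm and grips with 3 to 60 N. Pads are 19 mm wide; open, the fingers measure 117 mm over their backs; the gripper's body (75 mm by 190 mm) begins 51 mm behind the grasp point.
Start: joints at [88.442, 22.042, 0.453, 0, -68.411, -14.817], TCP at [0.176, 0.6, 0.221] pointing down, gripper open.
Joint ranges: [-179.83, 179.83], [-69.29, 118.12], [-61.27, 80.66], [-181.25, 117.63], [-171.15, -9.14], [-177.46, 177.46]. Speed limits (degrees/s): [159.86, 159.86, 180, 180, 180, 180].

### API

Orientations are given as a 3x3 rotation matrix whose columns are the frame's x, y, z axes.
In Python, from station import r gives the robot as it stands.
- The arm moves only by the tool drive_tool, never from a script. Its argument "steps" is one flat list of numbers, 7 for each row, row after row: the turn, a rotation vector about the tool's x, y, z in rad, then the shift along the tool's x, y, z in m, then the opening, from 0 (shut) to 1 (fully open). A call has 1 to 10 rows; each row shifts and turns the commanded pose from where the row before left it, along the tool's axes as they then stand; what a row does not reach is not made up. A row lasts 1/12 s, in which the tool goes at most 41.7 mm and 7.16 degrees, less where a joint would pass 70% of its speed; a pose out of reach is approached as far as the arm can. A call is refused whole if a number of a shift passes 0.0417 or a number of a turn 0.125, either way. A call with a gripper value outside its range is refused whole. The fingers move at their own pace and stop on an object; the grip force is fixed at half the most. Time passes only in rows, so rows that do not move let the fingers close. It gives the time, the measured TCP pose, the force, the opening and the grip force at its end, in the units of the state.
- r.sense(): the state, without advancing time (a new reading comes with each control period).
- r.capture(name): name is "scene" or "top" or "wrist"; returns the picture (480x640x3 uint8, blue, green, red); there is no depth.
- r.camera_params(name): a dict with "camera_matrix" (3x3 intrinsics, pixels), "k1" (the pictures are not rectified: a ray, as slopes to the right and down, at radius r is drawn at 1 + k1 r^2 times it, then the intrinsics apply), "extrinsics" (4x4, takes a point from world to camera coordinates). Camera axes: x right, y down, z forward; pixel columns grow to the right and rows downward; lengths in m; the calibration is good to about 2 mm. A picture is of the moment at which its call begins: read the wrist's pose just before it. camera_params takes no time and is no camera call; for the wrist camera it gives the pose at the moment of the call.
- r.finish_job(): hands the job in; it is judged then, once.
The state is a dict: "time_s": time; "joints": joint angles; "joint_velocities": joint speeds; "effort": joint torques, N m; "tcp_pos": TCP position; "ee_rot": TCP orientation; "wrist_force": force on the tool from outside, world axes, zero at the start; "moment": the same for the moment, N m; "gripper_width": opening from 0.0 (shut) to 1.0 (fully open); "gripper_force": force on a finger pad.
Only numpy, scipy, OpenCV 4.12 (cv2) and the standard library are available. Lean on these libraries where they do the work, as an engineer would, in place of code of your own. Each camera call takes 0.05 s, during which the arm holds its last target. There are 200 camera calls.

## Working session

There is one attempt and no reset: what is moved stays moved. The work goes in short steps, Python scripts to look and compute and a tool call to move; the robot and the scene stay as the last step left them, time stands still between calls to the robot, and variables do not carry over. Pictures are saved under pics/ and viewed, at most 10 in all, crops included, and the job is handed in when it is done.

Besides the shell and the picture viewer there is one more tool, called after "Call:" in YAML: its name, and indented under it one key for each argument. drive_tool: Moves the arm, as the interface text tells. Its arguments: {"type":"object","properties":{"steps":{"type":"array"}},"required":["steps"]}

```bash
mkdir -p pics; python3 - <<'E'
from station import r
import cv2
s=r.sense(); print(s['time_s'],s['tcp_pos'],s['ee_rot'],s['gripper_width'])
for n in("top","scene"):
    cv2.imwrite(f"pics/{n}0.png",r.capture(n)); p=r.camera_params(n); print(n,p)
E
```

```text
0.0 [0.17601351 0.59906079 0.22015441] [[ 9.59394203e-01 -2.82068238e-01 -5.22230399e-04]
 [-2.82068702e-01 -9.59391795e-01 -2.15199023e-03]
 [ 1.05984533e-04  2.21191180e-03 -9.99997548e-01]] 1.0001882728211737
top {'camera_matrix': array([[480.27380868,   0.        , 311.50573569],
       [  0.        , 480.27380868, 240.04867205],
       [  0.        ,   0.        ,   1.        ]]), 'k1': -0.10143664021074428, 'extrinsics': array([[ 1.45556793e-02, -9.99893562e-01,  9.98678140e-04,
        -1.15512766e-02],
       [-9.85480525e-01, -1.45148267e-02, -1.69166941e-01,
         5.14270158e-01],
       [ 1.69163431e-01,  1.47816188e-03, -9.85586906e-01,
         1.48805191e+00],
       [ 0.00000000e+00,  0.00000000e+00,  0.00000000e+00,
         1.00000000e+00]])}
scene {'camera_matrix': array([[503.64394106,   0.        , 324.86894945],
       [  0.        , 503.64394106, 240.20144001],
       [  0.        ,   0.        ,   1.        ]]), 'k1': -0.013273252834344457, 'extrinsics': array([[-0.5100649 ,  0.85991687, -0.01941099,  0.29730024],
       [ 0.48025808,  0.26600093, -0.83582036, -0.17769128],
       [-0.71357268, -0.43564491, -0.54865976,  1.59574033],
       [ 0.        ,  0.        ,  0.        ,  1.        ]])}
```

View pics/top0.png

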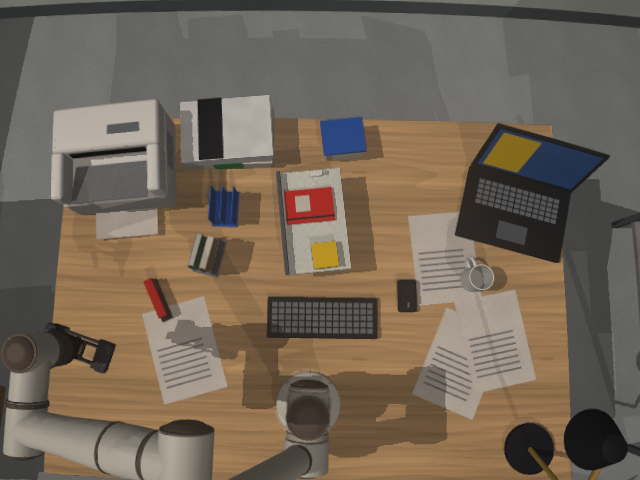

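View pics/scene0.png

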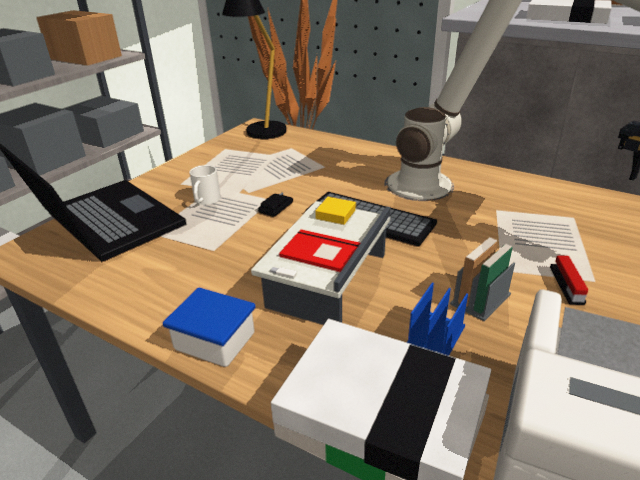

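The top view shows the riser around (315,220) with its ledge on the left, the red notebook at (310,205), the notes at (325,255) and the USB stick at about (318,173). The blue rack is at (223,207) and the grey rack at (207,253). I'll enlarge this area to pick corners.

```bash
cat > h.py <<'E'
import numpy as np, cv2
from station import r
def ray(p,u,v):
    K=p["camera_matrix"]; k=p["k1"]
    d=np.array([(u-K[0,2])/K[0,0],(v-K[1,2])/K[1,1]]); s=d.copy()
    for _ in range(20): s=d/(1+k*(s@s))
    E=p["extrinsics"]; R=E[:3,:3]; return -R.T@E[:3,3], R.T@np.array([s[0],s[1],1])
def atz(p,u,v,z):
    o,d=ray(p,u,v); return o+d*(z-o[2])/d[2]
def proj(p,X):
    E=p["extrinsics"];K=p["camera_matrix"]; c=E[:3,:3]@X+E[:3,3]; s=c[:2]/c[2]; s=s*(1+p["k1"]*(s@s))
    return K[0,0]*s[0]+K[0,2],K[1,1]*s[1]+K[1,2]
E
python3 -c "
import cv2
a=cv2.imread('pics/top0.png')[155:285,190:370]
cv2.imwrite('pics/crop0.png',cv2.resize(a,None,fx=4.4,fy=4.4,interpolation=cv2.INTER_CUBIC))"
```

```text
(no output)
```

View pics/crop0.png

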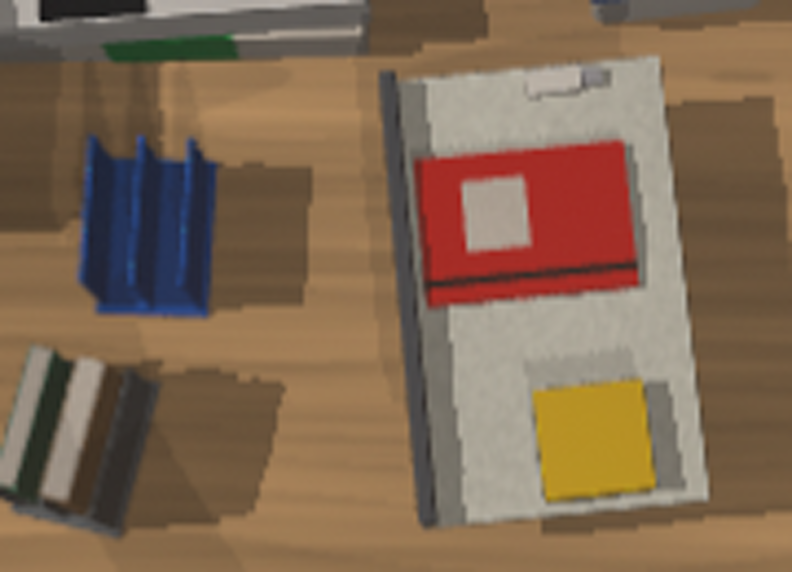

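```bash
python3 - <<'E'
from h import *
p=r.camera_params("top"); f=lambda c,z:atz(p,190+c[0]/4.4,155+c[1]/4.4,z)
np.set_printoptions(precision=4,suppress=True)
N=[f(c,.12) for c in((417,158),(625,142),(640,286),(430,306))]
print("nb",np.array(N),np.mean(N,0),[np.linalg.norm(N[i]-N[i-3]) for i in range(4)])
dx=(N[0]-N[1]+N[3]-N[2]); print("nb x-dir deg",np.degrees(np.arctan2(dx[1],dx[0])))
F=[f(c,.11) for c in((660,57),(708,499))]; d=F[0]-F[1]; print("front",F,np.linalg.norm(d),"x-dir",np.degrees(np.arctan2(d[1],d[0]))+90, np.mean(F,0))
L=[f(c,.135) for c in((381,72),(422,525))]; d=L[0]-L[1]; print("ledge",L,np.linalg.norm(d),np.degrees(np.arctan2(d[1],d[0]))+90)
W=[f(c,.09) for c in((90,136),(140,136),(192,138),(82,283),(130,288),(180,290))]; print("walls",np.array(W))
B=[f(c,.006) for c in((97,313),(209,317),(217,162))]; print("base",np.array(B),np.linalg.norm(B[0]-B[1]),np.linalg.norm(B[2]-B[1]),(B[0]+B[2])/2)
E
```

```text
nb [[ 0.654   0.0806  0.12  ]
 [ 0.6678 -0.0652  0.12  ]
 [ 0.5645 -0.0763  0.12  ]
 [ 0.5482  0.069   0.12  ]] [0.6086 0.002  0.12  ] [np.float64(0.1464855107509731), np.float64(0.1038999071917194), np.float64(0.14622108965317573), np.float64(0.10646564181255154)]
nb x-dir deg 95.89956360194998
front [array([ 0.7339, -0.0902,  0.11  ]), array([ 0.4178, -0.1245,  0.11  ])] 0.3179798017994815 x-dir 96.18414845515645 [ 0.5759 -0.1073  0.11  ]
ledge [array([0.7118, 0.1065, 0.135 ]), array([0.3946, 0.0702, 0.135 ])] 0.31926849524531115 96.53450458788967
walls [[0.6759 0.3189 0.09  ]
 [0.6763 0.2826 0.09  ]
 [0.6752 0.2448 0.09  ]
 [0.5675 0.3188 0.09  ]
 [0.5644 0.2842 0.09  ]
 [0.5634 0.2484 0.09  ]]
base [[0.5626 0.3249 0.006 ]
 [0.5607 0.2403 0.006 ]
 [0.6806 0.2393 0.006 ]] 0.08461061214183122 0.11992249003273979 [0.6216 0.2821 0.006 ]
```

Measured sizes match those given: the notebook comes out 146x105 mm, the riser front 318 mm and the rack base 85x120 mm. The notebook's front end is about 32 mm behind the edge. Next I yaw the tool to the riser's axes, close the gripper and move over the notebook.

Call:
drive_tool:
  steps: [0, 0, -0.0985, 0, 0, -0.005, 0, 0, 0, -0.0985, 0, 0, -0.005, 0, 0, 0, -0.0985, 0, 0, -0.005, 0, 0, 0, -0.0985, 0, 0, -0.005, 0, 0, 0, 0, 0.0203, 0.0356, 0, 0, 0, 0, 0, 0.0203, 0.0356, 0, 0, 0, 0, 0, 0.0203, 0.0356, 0, 0, 0, 0, 0, 0.0203, 0.0356, 0, 0, 0, 0, 0, 0.0203, 0.0356, 0, 0, 0, 0, 0, 0.0203, 0.0356, 0, 0]

```text
time_s: 0.93
tcp_pos: [0.3208, 0.3984, 0.2409]
ee_rot: [[0.994, 0.109, -0.0], [0.109, -0.994, -0.001], [-0.0, 0.001, -1.0]]
wrist_force: [0.4, 0.3, -0.1]
gripper_width: 0.329
gripper_force: 0.0
```

Call:
drive_tool:
  steps: [0, 0, 0, 0.0203, 0.0356, 0, 0, 0, 0, 0, 0.0203, 0.0356, 0, 0, 0, 0, 0, 0.0203, 0.0356, 0, 0, 0, 0, 0, 0.0203, 0.0356, 0, 0, 0, 0, 0, 0.0203, 0.0356, 0, 0, 0, 0, 0, 0.0203, 0.0356, 0, 0, 0, 0, 0, 0.0203, 0.0356, 0, 0, 0, 0, 0, 0.0203, 0.0356, 0, 0, 0, 0, 0, 0.0203, 0.0356, 0, 0, 0, 0, 0, 0.0203, 0.0356, 0, 0]

```text
time_s: 1.77
tcp_pos: [0.5612, 0.0665, 0.2409]
ee_rot: [[0.994, 0.108, -0.001], [0.108, -0.994, 0.0], [-0.001, -0.0, -1.0]]
wrist_force: [0.4, 1.0, -0.2]
gripper_width: 0.004
gripper_force: 0.0
```

```bash
python3 - <<'E'
from h import *
s=r.sense(); print(s)
E
```

```text
{'time_s': 1.7667, 'joints': array([ 2.31754352e+01,  1.54497851e+01, -6.30587531e+00, -1.57513081e-02,
       -6.82768799e+01,  7.30249794e+01]), 'joint_velocities': array([-51.70785955,  22.83533877,  31.07754172,   0.21184252,
        -7.86747859,  51.41915575]), 'effort': array([  1.96248405, -35.89189053,  17.16357708,   4.06322479,
         0.05871895,  -0.58249768]), 'tcp_pos': array([0.5611679 , 0.06649051, 0.24094437]), 'ee_rot': array([[ 9.94160982e-01,  1.07905298e-01, -6.22601193e-04],
       [ 1.07905326e-01, -9.94161174e-01,  1.12753681e-05],
       [-6.17749261e-04, -7.83915158e-05, -9.99999806e-01]]), 'wrist_force': array([ 0.38380214,  0.9809989 , -0.16618441]), 'moment': array([ 0.07070417, -0.11067339,  0.02763241]), 'gripper_force': 0.0, 'gripper_width': 0.004247269346798371}
```

Call:
drive_tool:
  steps: [0, 0, 0, 0.0134, 0.018, 0, 0, 0, 0, 0, 0.0134, 0.018, 0, 0, 0, 0, 0, 0.0134, 0.018, 0, 0, 0, 0, 0, 0, 0, 0.03, 0, 0, 0, 0, 0, 0, 0.03, 0, 0, 0, 0, 0, 0, 0.025, 0, 0, 0, 0, 0, 0, 0.008, 0, 0, 0, 0, 0, 0, 0.003, 0, 0, 0, 0, 0, 0, 0, 0]

```text
time_s: 2.52
tcp_pos: [0.6066, 0.0191, 0.1452]
ee_rot: [[0.994, 0.108, -0.0], [0.108, -0.994, -0.001], [-0.0, 0.001, -1.0]]
wrist_force: [-0.2, -0.7, 0.3]
gripper_width: 0.008
gripper_force: 0.0
```

```bash
python3 - <<'E'
from h import *
s=r.sense(); print(s['tcp_pos'],s['wrist_force'],s['joints'])
cv2.imwrite("pics/w1.png",r.capture("scene")[170:330,230:430].repeat(4,0).repeat(4,1))
E
```

```text
[0.60658323 0.01911177 0.1452463 ] [-0.1923604  -0.65061961  0.30565522] [ 1.70849428e+01  2.38439123e+01 -8.28911976e+00  3.05941829e-02
 -5.78969884e+01  7.91232795e+01]
```

View pics/w1.png

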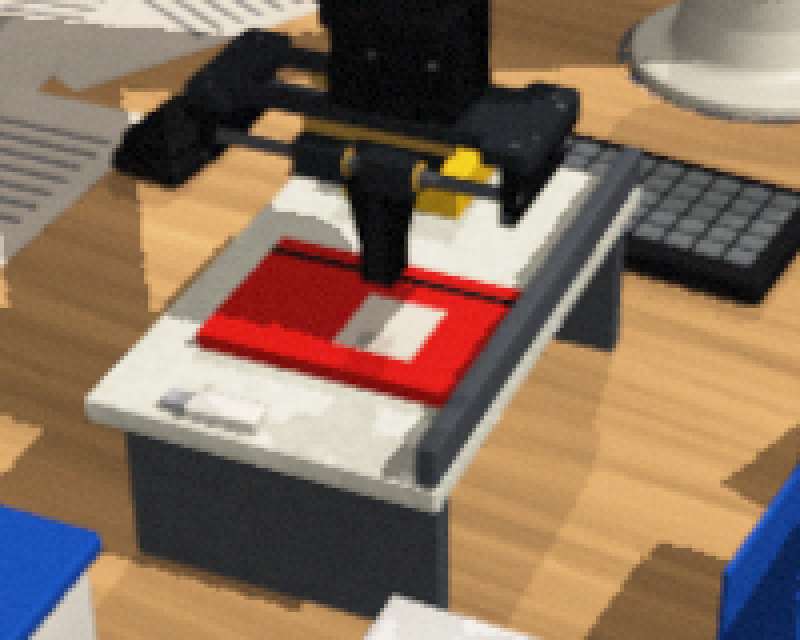

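The closed finger hovers over the notebook's middle, between its label and front part. The gripper body is long in the closing direction. I'll press down step by step.

Call:
drive_tool:
  steps: [0, 0, 0, 0, 0, 0.003, 0, 0, 0, 0, 0, 0, 0.003, 0, 0, 0, 0, 0, 0, 0.001, 0, 0, 0, 0, 0, 0, 0, 0]

```text
time_s: 2.9
tcp_pos: [0.6064, 0.0192, 0.1385]
ee_rot: [[0.994, 0.108, 0.0], [0.108, -0.994, 0.0], [0.0, -0.0, -1.0]]
wrist_force: [-0.2, 0.7, -0.6]
gripper_width: 0.004
gripper_force: 0.0
```

Call:
drive_tool:
  steps: [0, 0, 0, 0, 0, 0.001, 0, 0, 0, 0, 0, 0, 0.001, 0, 0, 0, 0, 0, 0, 0, 0]

```text
time_s: 3.15
tcp_pos: [0.6063, 0.0191, 0.1361]
ee_rot: [[0.994, 0.108, -0.0], [0.108, -0.994, -0.0], [-0.0, -0.0, -1.0]]
wrist_force: [-1.0, -0.3, -0.3]
gripper_width: 0.004
gripper_force: 0.0
```

Call:
drive_tool:
  steps: [0, 0, 0, 0, 0, 0.001, 0, 0, 0, 0, 0, 0, 0.001, 0, 0, 0, 0, 0, 0, 0, 0]

```text
time_s: 3.4
tcp_pos: [0.6062, 0.0191, 0.134]
ee_rot: [[0.994, 0.108, -0.0], [0.108, -0.994, -0.0], [-0.0, 0.0, -1.0]]
wrist_force: [-0.2, 0.6, 0.4]
gripper_width: 0.007
gripper_force: 0.0
```

Call:
drive_tool:
  steps: [0, 0, 0, 0, 0, 0.001, 0, 0, 0, 0, 0, 0, 0.001, 0, 0, 0, 0, 0, 0, 0, 0]

```text
time_s: 3.65
tcp_pos: [0.6062, 0.0191, 0.132]
ee_rot: [[0.994, 0.108, -0.0], [0.108, -0.994, -0.0], [-0.0, -0.0, -1.0]]
wrist_force: [0.1, -0.5, 0.3]
gripper_width: 0.006
gripper_force: 0.0
```

Call:
drive_tool:
  steps: [0, 0, 0, 0, 0, 0.001, 0, 0, 0, 0, 0, 0, 0.001, 0, 0, 0, 0, 0, 0, 0, 0]

```text
time_s: 3.9
tcp_pos: [0.6062, 0.0191, 0.13]
ee_rot: [[0.994, 0.108, -0.0], [0.108, -0.994, -0.0], [-0.0, 0.0, -1.0]]
wrist_force: [-0.2, 0.3, -1.0]
gripper_width: 0.009
gripper_force: 0.0
```

```bash
python3 - <<'E'
from h import *
s=r.sense(); print(s['wrist_force'])
p=r.camera_params("scene")
T=s['tcp_pos']; print("tip px",proj(p,T-[0,0,.019]),"tcp",proj(p,T), "crop offs 270,190, x8")
a=r.capture("scene")[205:280,270:370]
w=r.capture("wrist")
a=cv2.resize(a,(800,600),interpolation=cv2.INTER_CUBIC); w=cv2.resize(w,(400,300)); a[:300,400:]=w
cv2.imwrite("pics/w2.png",a)
E
```

```text
[-0.22970389  0.26666585 -0.97233778]
tip px (np.float64(325.93587907666017), np.float64(252.0649980793614)) tcp (np.float64(325.77472012446265), np.float64(244.79755759865688)) crop offs 270,190, x8
```

View pics/w2.png

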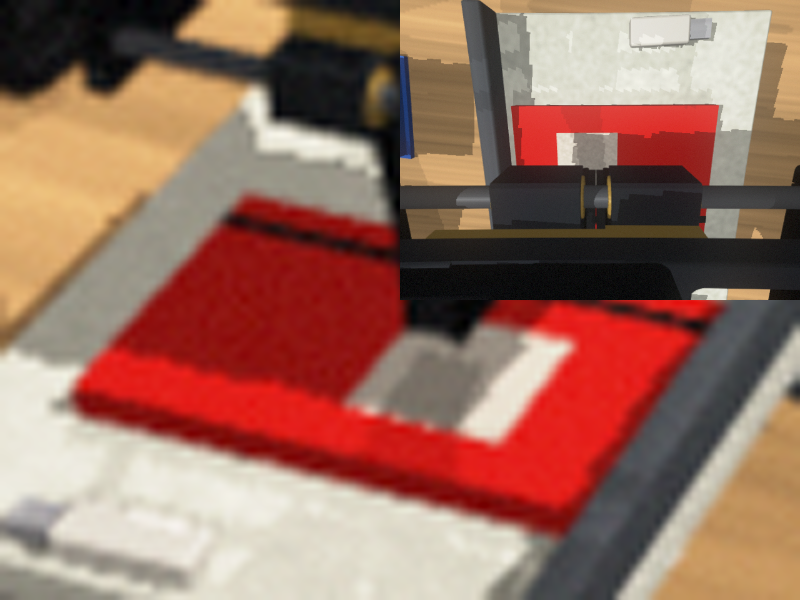

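The fingertip shows at about px (327,247), which is only about 7 mm ahead of the TCP (closed fingers reach less far). It should touch a few millimetres lower, so I keep going.

Call:
drive_tool:
  steps: [0, 0, 0, 0, 0, 0.001, 0, 0, 0, 0, 0, 0, 0.001, 0, 0, 0, 0, 0, 0, 0, 0]

```text
time_s: 4.25
tcp_pos: [0.6062, 0.0191, 0.128]
ee_rot: [[0.994, 0.108, -0.0], [0.108, -0.994, -0.0], [-0.0, 0.0, -1.0]]
wrist_force: [0.4, -1.0, 0.1]
gripper_width: 0.002
gripper_force: 0.0
```

Call:
drive_tool:
  steps: [0, 0, 0, 0, 0, 0.001, 0, 0, 0, 0, 0, 0, 0.001, 0, 0, 0, 0, 0, 0, 0, 0]

```text
time_s: 4.5
tcp_pos: [0.6062, 0.0191, 0.126]
ee_rot: [[0.994, 0.108, -0.0], [0.108, -0.994, -0.0], [-0.0, 0.0, -1.0]]
wrist_force: [0.2, 0.7, 0.9]
gripper_width: 0.002
gripper_force: 0.0
```

Call:
drive_tool:
  steps: [0, 0, 0, 0, 0, 0.001, 0, 0, 0, 0, 0, 0, 0.001, 0, 0, 0, 0, 0, 0, 0, 0]

```text
time_s: 4.75
tcp_pos: [0.6063, 0.0191, 0.124]
ee_rot: [[0.994, 0.108, -0.0], [0.108, -0.994, -0.0], [-0.0, -0.0, -1.0]]
wrist_force: [0.1, -0.2, 0.6]
gripper_width: 0.004
gripper_force: 0.0
```

Call:
drive_tool:
  steps: [0, 0, 0, 0, 0, 0.001, 0, 0, 0, 0, 0, 0, 0.001, 0, 0, 0, 0, 0, 0, 0, 0]

```text
time_s: 5.0
tcp_pos: [0.6062, 0.0191, 0.122]
ee_rot: [[0.994, 0.108, -0.0], [0.108, -0.994, -0.0], [-0.0, -0.0, -1.0]]
wrist_force: [-0.2, -0.2, 0.7]
gripper_width: 0.01
gripper_force: 0.0
```

```bash
python3 - <<'E'
from h import *
s=r.sense(); T=s['tcp_pos']; print(s['wrist_force'],T)
p=r.camera_params("scene"); a=r.capture("scene").max(2)
print("tcp",proj(p,T),"19",proj(p,T-[0,0,.019]))
print(a[240:260,316:338])
E
```

```text
[-0.24818263 -0.21072276  0.67247907] [0.60622939 0.01908205 0.12198399]
tcp (np.float64(325.8527309628206), np.float64(247.8744781889864)) 19 (np.float64(326.01250143151475), np.float64(255.08357741107142))
[[146 142 145 110  49   7  18  21  20  19  15  14  13  10   9  14  45  38
   20  36  56 129]
 [142 145 145 133  71   8  18  22  21  16  18   8   4  13  14   4  93 104
   87  80  64  50]
 [144 148 143 142  85  13  14  14  15  18  18  11  10  14  14  11 114 143
  149 143 134 106]
 [144 146 145 145  83   9  18  21  19  21  14  12   7   2  10   3 115 146
  146 143 143 144]
 [146 149 146 143  84   9  16  22  15  17  17  12  13  16  14   8 115 146
  144 146 147 144]
 [142 148 148 144  88  11  15  18  14  23  15   3  11  14  11  25 118 146
  146 144 146 145]
 [144 147 145 147  88  12  17  18  21  16  13  10  11  10  14  81 137 151
  150 148 149 147]
 [145 144 147 151  88   9  20  17  19  22  19   8   8  15  58 128 151 153
  151 153 152 155]
 [145 146 149 151  96  23  15  18  24  19   9  16  11  46 106 128 148 153
  153 155 154 177]
 [146 147 152 152 125  76  62  56  49  37  18   6  28  
[... 268 characters left out ...]
2 124 127 130 147 156 155 157
  154 177 224 235]
 [150 145 144 128 121 123 120 121 118 119 120 117 118 139 152 150 153 152
  176 226 235 232]
 [150 150 132 123 120 120 120 123 120 120 121 119 121 143 150 151 151 174
  225 236 234 231]
 [179 157 131 120 117 119 118 122 117 117 117 122 123 147 148 151 149 217
  234 233 231 230]
 [223 176 149 157 134 125 121 121 121 118 122 123 164 184 166 146 174 224
  233 232 230 229]
 [212 198 202 209 179 153 152 148 134 121 121 121 190 218 181 171 223 233
  227 228 229 230]
 [207 206 202 202 205 197 202 199 170 148 135 127 121 136 170 218 232 231
  230 231 229 229]
 [205 202 205 203 206 205 204 206 204 197 173 157 163 167 214 229 231 231
  229 230 230 231]]
```

```bash
python3 - <<'E'
from h import *
from scipy.optimize import least_squares
s=r.sense(); T=s['tcp_pos'];R=s['ee_rot']; p=r.camera_params("scene")
obs=[(320.7,248.8),(327.3,250.8),(331,246.0)]
def f(q):
    w,d,h,ex=q; c=[( w,d),(w,-d),(-w,-d)]
    return np.ravel([np.array(proj(p,T+R@[a,b,h]))-o for (a,b),o in zip(c,obs)])
sol=least_squares(lambda q:np.append(f(q),0),[.01,.01,.01,0]); print(sol.x*1e3,f(sol.x))
E
```

```text
[ 9.57813383  7.9182068  -0.91736995  0.        ] [-0.06672734  0.19146801  0.04852355 -0.18827458 -0.02335298 -0.00130977]
```

Call:
drive_tool:
  steps: [0, 0, 0, 0, 0, 0.001, 0, 0, 0, 0, 0, 0, 0.001, 0, 0, 0, 0, 0, 0, 0, 0]

```text
time_s: 5.3
tcp_pos: [0.6062, 0.0191, 0.12]
ee_rot: [[0.994, 0.108, -0.0], [0.108, -0.994, -0.0], [-0.0, -0.0, -1.0]]
wrist_force: [-0.1, 0.4, -1.1]
gripper_width: -0.0
gripper_force: 0.0
```

Call:
drive_tool:
  steps: [0, 0, 0, 0, 0, 0.001, 0, 0, 0, 0, 0, 0, 0.001, 0, 0, 0, 0, 0, 0, 0, 0]

```text
time_s: 5.55
tcp_pos: [0.6066, 0.0191, 0.1192]
ee_rot: [[0.994, 0.108, 0.001], [0.108, -0.994, -0.0], [0.001, 0.0, -1.0]]
wrist_force: [-1.6, -0.2, 3.7]
gripper_width: 0.002
gripper_force: 2.2
```

Call:
drive_tool:
  steps: [0, 0, 0, 0, 0, 0.001, 0, 0, 0, 0, 0, 0, 0.001, 0, 0, 0, 0, 0, 0, 0, 0]

```text
time_s: 5.8
tcp_pos: [0.6068, 0.0191, 0.1191]
ee_rot: [[0.994, 0.109, 0.002], [0.109, -0.994, -0.001], [0.002, 0.001, -1.0]]
wrist_force: [-4.6, -0.1, 11.7]
gripper_width: 0.005
gripper_force: 6.1
```

Call:
drive_tool:
  steps: [0, 0, 0, 0, 0.002, 0.001, 0, 0, 0, 0, 0, 0.004, 0, 0, 0, 0, 0, 0, 0.005, 0, 0, 0, 0, 0, 0, 0.006, 0, 0, 0, 0, 0, 0, 0.006, 0, 0, 0, 0, 0, 0, 0.006, 0, 0, 0, 0, 0, 0, 0.005, 0, 0, 0, 0, 0, 0, 0.004, 0, 0, 0, 0, 0, 0, 0.002, 0, 0, 0, 0, 0, 0, 0, 0, 0]

```text
time_s: 6.63
tcp_pos: [0.6142, -0.02, 0.1191]
ee_rot: [[0.994, 0.109, 0.009], [0.109, -0.994, 0.001], [0.009, 0.0, -1.0]]
wrist_force: [-0.1, 1.9, 11.2]
gripper_width: 0.005
gripper_force: 5.6
```

```bash
cat > nb.py <<'E'
from h import *
def nb(tag,F=np.array([.5759,-.1073,.11]),ang=96.3):
    p=r.camera_params("top"); a=r.capture("top"); cv2.imwrite(f"pics/{tag}.png",a)
    b,g,rr=[a[...,i].astype(int) for i in range(3)]
    m=((rr>70)&(rr>2.2*g)&(rr>2.2*b)); m[:150]=0; m[285:]=0; m[:,:265]=0; m[:,420:]=0
    c=max(cv2.findContours(m.astype(np.uint8),0,1)[0],key=cv2.contourArea)
    u=np.array([np.cos(np.radians(ang)),np.sin(np.radians(ang)),0]); v=np.array([u[1],-u[0],0])
    P=np.array([atz(p,*q[0],.12) for q in c])-F
    rect=cv2.minAreaRect((P[:,:2]*1000).astype(np.float32)); print("rect mm",rect)
    print("u range mm",1e3*np.percentile(P@u,[3,97]),"v range",1e3*np.percentile(P@v,[3,97]))
E
python3 -c "
from nb import *
s=r.sense();print(s['tcp_pos'],s['wrist_force']);nb('t1')"
```

```text
[ 0.61417565 -0.02001092  0.11912364] [-0.11440072  1.93781357 11.15422492]
rect mm ((18.232898712158203, 71.17000579833984), (21.81147575378418, 145.63058471679688), 7.730365753173828)
u range mm [ -2.98359703 140.51413911] v range [14.46777244 34.09481497]
```

The notebook follows the finger: its front is now about 4 mm past the edge. Now to continue 45 mm.

Call:
drive_tool:
  steps: [0, 0, 0, 0, 0.002, 0, 0, 0, 0, 0, 0, 0.004, 0, 0, 0, 0, 0, 0, 0.005, 0, 0, 0, 0, 0, 0, 0.006, 0, 0, 0, 0, 0, 0, 0.007, 0, 0, 0, 0, 0, 0, 0.007, 0, 0, 0, 0, 0, 0, 0.006, 0, 0, 0, 0, 0, 0, 0.004, 0, 0, 0, 0, 0, 0, 0.003, 0, 0, 0, 0, 0, 0, 0, 0, 0]

```text
time_s: 7.52
tcp_pos: [0.6188, -0.0641, 0.1191]
ee_rot: [[0.994, 0.109, 0.009], [0.109, -0.994, 0.0], [0.009, 0.001, -1.0]]
wrist_force: [-0.5, 1.8, 11.2]
gripper_width: 0.003
gripper_force: 5.5
```

Call:
drive_tool:
  steps: [0, 0, 0, 0, 0, -0.004, 0, 0, 0, 0, 0, 0, -0.01, 0, 0, 0, 0, 0, 0, -0.03, 0, 0, 0, 0, 0, 0, -0.04, 0.3, 0, 0, 0, 0, 0.03, -0.025, 1, 0, 0, 0, 0, 0.041, 0, 1, 0, 0, 0, 0, 0.041, 0, 1, 0, 0, 0, 0, 0.041, 0, 1, 0, 0, 0, 0, 0.041, 0, 1, 0, 0, 0, 0, 0.041, 0, 1]

```text
time_s: 8.35
tcp_pos: [0.6404, -0.2998, 0.2243]
ee_rot: [[0.994, 0.108, -0.001], [0.108, -0.994, 0.0], [-0.001, -0.0, -1.0]]
wrist_force: [1.4, -0.0, 0.8]
gripper_width: 0.452
gripper_force: 0.0
```

```bash
python3 -c "
from nb import *
s=r.sense();print(s['tcp_pos'],s['joints']);nb('t2')
a=cv2.imread('pics/t2.png')[155:285,190:370]
b=r.capture('wrist')
cv2.imwrite('pics/t2c.png',cv2.resize(a,None,fx=4.4,fy=4.4))"
```

```text
[ 0.64039924 -0.29979661  0.2242963 ] [-1.20282147e+01  3.01593412e+01  1.40621824e+01 -7.81339418e-03
 -7.39495490e+01  1.08243353e+02]
rect mm ((51.232154846191406, 54.68733596801758), (86.10723114013672, 100.24822235107422), 8.587334632873535)
u range mm [ 4.61899864 98.53750474] v range [ 13.63038156 100.29420804]
```

View pics/t2c.png

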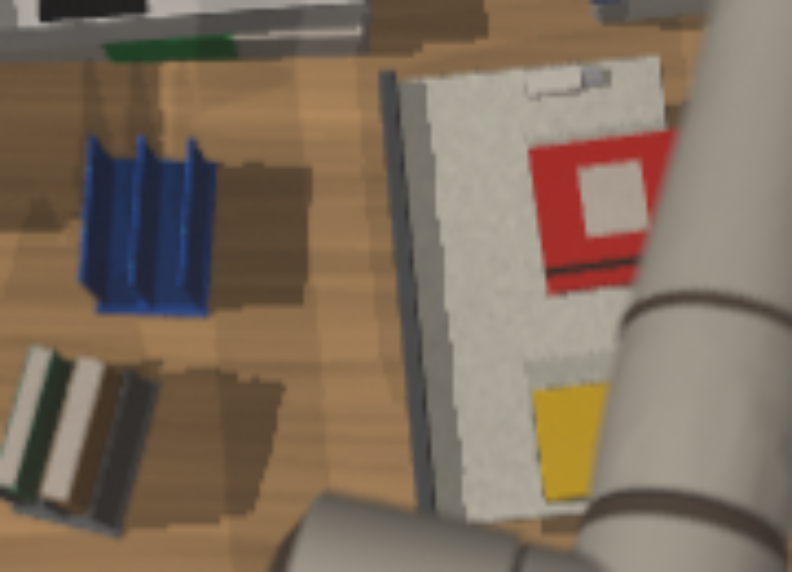

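The notebook's back edge now runs from crop (530,149) to (548,294), so it moved about 80 mm, still square, with the notes and USB stick untouched. For the horizontal grip pose I fit a simple arm model to check reach.

```bash
cat > k.py <<'E'
from h import *
from scipy.optimize import least_squares
from scipy.spatial.transform import Rotation as Ro
J=[[88.442,22.042,.453,0,-68.411,-14.817],[23.1754,15.4498,-6.3059,-.01575,-68.2769,73.025],[17.0849,23.8439,-8.289,.0306,-57.897,79.1233],[-12.0282,30.1593,14.0622,-.0078,-73.9495,108.243]]
X=[[.17601,.59906,.22015],[.56117,.06649,.24094],[.60658,.01911,.14525],[.6404,-.2998,.2243]]
rot=lambda ax,a:Ro.from_euler(ax,a,degrees=True).as_matrix()
s4,s6=1,1
def fk(q,g):
    h,a2,d4,d5,dt,e=g; q=np.asarray(q)
    R1=rot('z',q[0]); p=np.array([0,0,h])+R1@np.array([a2*np.sin(np.radians(q[1])),0,a2*np.cos(np.radians(q[1]))])
    Rf=R1@rot('y',-q[2])             # forearm along x, elevated by q3
    Rf4=Rf@rot('x',-q[3])
    # j5: tool dir at j5=0 along forearm? tool pitch down = -(q3) - q5... 
    R5=Rf4@rot('y',-q[4])            # j5=-90 -> x axis points down
    t=R5[:,0]; o=-R5[:,1]
    p=p+d4*Rf[:,0]+e*Rf[:,2]+d5*o+dt*t
    # tool frame: z=t
    B=np.column_stack([-R5[:,2],R5[:,1],R5[:,0]])  # right-handed? x=-z5,y=y5,z=x5
    return p,B@rot('z',q[5])
E
python3 - <<'E'
from k import *
np.set_printoptions(precision=4,suppress=True)
f=lambda g:np.ravel([fk(j,[.185,*g[:3],g[3],0])[0]-x for j,x in zip(J,X)])
s=least_squares(f,[.41,.43,.13,.35]); print(s.x,abs(s.fun).max())
for j in J: print(fk(j,[.185,*s.x,0])[1].ravel())
print(r.sense()['ee_rot'].ravel(), r.sense()['joints'])
from nb import *
p=r.camera_params("top"); F=np.array([.5759,-.1073,.11]); 
C=[atz(p,190+c[0]/4.4,155+c[1]/4.4,.12) for c in((530,149),(548,294))]; d=C[0]-C[1]; print(C,np.linalg.norm(d),np.degrees(np.arctan2(d[1],d[0]))+90)
n=np.array([-d[1],d[0],0])/np.linalg.norm(d); m=np.mean(C,0); print("centre",m-n*.074,"front",m-n*.148)
E
```

```text
[0.4334 0.2794 0.1598 0.4067] 0.06099024771467754
[ 0.2313 -0.9728  0.0102 -0.9027 -0.2107  0.3751 -0.3628 -0.096  -0.9269]
[-0.6351  0.7328  0.2443  0.7685  0.6312  0.1049 -0.0774  0.2543 -0.964 ]
[-0.4536  0.8032  0.3861  0.8879  0.4446  0.1182 -0.0767  0.3964 -0.9149]
[ 0.4627  0.7383  0.4907  0.8724 -0.4774 -0.1044  0.1572  0.4764 -0.865 ]
[ 0.9949  0.1011 -0.0022  0.1011 -0.9949 -0.0005 -0.0022  0.0002 -1.    ] [-12.33    30.3546  14.1309   0.0549 -73.8944 108.1179]
[array([0.6617, 0.0014, 0.12  ]), array([ 0.5578, -0.0126,  0.12  ])] 0.10475814689237212 97.69521103803804
centre [ 0.6197 -0.0789  0.12  ] front [ 0.6296 -0.1522  0.12  ]
```

```bash
sed -i "s/Rf=R1@rot('y',-q\[2\])/Rf=R1@rot('y',q[1]-q[2])/" k.py; python3 - <<'E'
from k import *
np.set_printoptions(precision=4,suppress=True)
s0=r.sense(); JJ=J+[s0['joints']]; XX=X+[s0['tcp_pos']]
f=lambda g:np.ravel([fk(j,[.185,*g[:3],g[3],g[4]])[0]-x for j,x in zip(JJ,XX)])
s=least_squares(f,[.41,.43,.13,.35,0]); print(s.x,abs(s.fun).max())
f=lambda g:np.ravel([fk(j,[.185,*g[:3],g[3],0])[0]-x for j,x in zip(JJ,XX)])
s=least_squares(f,[.41,.43,.13,.35]); print(s.x,abs(s.fun).max())
print(fk(JJ[-1],[.185,*s.x,0])[1].ravel(), s0['ee_rot'].ravel(),fk(JJ[0],[.185,*s.x,0])[1].ravel())
E
```

```text
[ 0.5648  0.4218  0.1598  0.3321 -0.0003] 0.0008769817091657806
[0.5649 0.4217 0.1598 0.3324] 0.0008795344269607597
[ 0.5065  0.8622 -0.0022  0.8622 -0.5065 -0.0005 -0.0015 -0.0017 -1.    ] [ 0.9949  0.1011 -0.0022  0.1011 -0.9949 -0.0005 -0.0022  0.0002 -1.    ] [ 0.2294 -0.9733 -0.     -0.9733 -0.2294 -0.      0.      0.     -1.    ]
```

Call:
drive_tool:
  steps: [0.1, 0, 0, 0, 0, 0, 1, 0.1, 0, 0, 0, 0, 0, 1, 0.1, 0, 0, 0, 0, 0, 1, 0.1, 0, 0, 0, 0, 0, 1, 0.1, 0, 0, 0, 0, 0, 1, 0, 0, 0, 0, 0, 0, 1, 0, 0, 0, 0, 0, 0, 1]

```text
time_s: 9.03
tcp_pos: [0.6404, -0.2991, 0.2223]
ee_rot: [[0.994, 0.092, -0.053], [0.106, -0.872, 0.477], [-0.003, -0.48, -0.877]]
wrist_force: [0.4, 0.6, -0.1]
gripper_width: 0.985
gripper_force: 0.0
```

```bash
cat >> k.py <<'E'
LO=np.array([-179.83,-69.29,-61.27,-181.25,-171.15,-177.46]);HI=np.array([179.83,118.12,80.66,117.63,-9.14,177.46])
def ik(p,R,g,q0):
    lo,hi=LO,HI
    def f(q):
        x,B=fk(q,g); return np.r_[(x-p)*1000,Ro.from_matrix(B.T@R).as_rotvec(degrees=True)*3]
    s=least_squares(f,np.clip(q0,lo+.1,hi-.1),bounds=(lo,hi)); return s.x,np.abs(s.fun).max()
E
sed -i "s/B@rot('z',q\[5\])/B@rot('z',C6-s6*q[5])/; s/^s4,s6=1,1/s4,s6,C6=1,1,0/; s/rot('x',-q\[3\])/rot('x',s4*q[3])/" k.py
python3 - <<'E'
import k; from k import *
np.set_printoptions(precision=4,suppress=True)
s0=r.sense(); j=s0['joints'];print(j,s0['tcp_pos'],s0['ee_rot'])
JJ=J+[j]; XX=X+[s0['tcp_pos']]
for sg in(1,-1):
  k.s4=sg
  f=lambda g:np.ravel([fk(j,[*g,0])[0]-x for j,x in zip(JJ,XX)])
  s=least_squares(f,[.185,.41,.43,.13,.35]); print(sg,s.x,abs(s.fun).max())
  B=[fk(j,[*s.x,0])[1] for j in JJ]; print(Ro.from_matrix(B[-1].T@s0['ee_rot']).as_rotvec(degrees=True))
E
```

```text
[-23.6596  40.2629  35.8887 -24.9604 -99.9452 118.4628] [ 0.6404 -0.2991  0.2223] [[ 0.9944  0.0917 -0.0533]
 [ 0.106  -0.8724  0.4772]
 [-0.0028 -0.4801 -0.8772]]
1 [-0.3037  0.4989  0.4182  0.1456 -0.2004] 0.06581411782218749
[ 53.154  -15.7825 -92.3919]
-1 [0.1605 0.5646 0.4218 0.1597 0.3076] 0.0008657968862191279
[  0.  -0. -90.]
```

```bash
sed -i "s/^s4,s6,C6=1,1,0/s4,s6,C6=-1,1,-90\nG=[.1605,.5646,.4218,.1597,.3076,0]/" k.py
cat > m.py <<'E'
from k import *
np.set_printoptions(precision=1,suppress=True)
def hor(az,roll=0,pitch=0):  # z along az horizontal, y down
    a=np.radians(az); z=np.array([np.cos(a),np.sin(a),0]); y=np.array([0,0,-1.]); return np.column_stack([np.cross(y,z),y,z])
q0=r.sense()['joints']
u=np.array([np.cos(np.radians(97)),np.sin(np.radians(97)),0]); P=np.array([.629,-.153,.115])+.025*u
if __name__=="__main__":
  for az in (97,90,80,70,60):
    z=hor(az)[:,2]
    for back in(.08,0):
      q,e=ik(P-back*z,hor(az),G,np.array([-40,40,40,-90,-120,120.])); print(az,back,q,round(e,2), "min margin",np.min(np.r_[q-LO,HI-q]))
E
python3 m.py; python3 - <<'E'
from m import *
c=np.array([.6205,.265,.2]); R=np.array([[1,-.013,0],[-.013,-1,0],[0,0,-1]]).T
for z in(.3,.2,.12): 
  c[2]=z; print(ik(c,R,G,np.array([17,24,-8,0,-58,70.])))
E
```

```text
97 0.08 [ -34.1   63.8   42.6  -72.5 -127.8  117.2] 0.0 min margin 38.017204309138464
97 0 [ -29.4   59.7   32.   -71.1 -121.7  123.1] 0.0 min margin 48.636670296967196
90 0.08 [ -36.1   61.1   35.6  -72.6 -122.2  120.5] 0.0 min margin 45.013395507340995
90 0 [ -31.3   57.7   26.9  -72.7 -116.5  124.9] 0.0 min margin 52.51941903125936
80 0.08 [ -39.    57.3   25.9  -73.9 -114.5  124.9] 0.0 min margin 52.538272380454785
80 0 [ -33.8   54.8   19.4  -75.6 -109.2  127.9] 0.0 min margin 49.58789185971841
70 0.08 [ -41.8   53.7   16.3  -76.3 -107.2  129.5] 0.0 min margin 47.97907291265079
70 0 [ -36.2   52.1   11.9  -79.4 -102.3  131.3] 0.0 min margin 46.12838030580937
60 0.08 [ -44.5   50.5    7.   -79.9 -100.5  134.4] 0.0 min margin 43.0103541888065
60 0 [-38.3  49.6   4.5 -84.1 -95.9 135.5] 0.0 min margin 42.000801956287575
(array([ 36.8,  25. ,  16.2,   0. , -81.2,  52.4]), np.float64(1.1102230246251565e-13))
(array([ 36.8,  27.7,   6.5,   0. , -68.8,  52.4]), np.float64(1.6653345369377348e-12))
(array([ 36.8,  31.3,   0.5,   0. , -59.3,  52.4]), np.float64(1.1102230246251565e-13))
```

Model fits to under 1 mm and the horizontal grip from straight in front is reachable. I move closer and swing the tool level.

Call:
drive_tool:
  steps: [0, 0, 0, 0, -0.0263, 0.0144, 1, 0, 0, 0, 0, -0.0263, 0.0144, 1, 0, 0, 0, 0, -0.0263, 0.0144, 1, 0.1, 0, 0, 0, 0, 0, 1, 0.1, 0, 0, 0, 0, 0, 1, 0.1, 0, 0, 0, 0, 0, 1, 0.1, 0, 0, 0, 0, 0, 1, 0.1, 0, 0, 0, 0, 0, 1, 0.1, 0, 0, 0, 0, 0, 1, 0.1, 0, 0, 0, 0, 0, 1]

```text
time_s: 9.87
tcp_pos: [0.6312, -0.2073, 0.2255]
ee_rot: [[0.994, 0.04, -0.102], [0.11, -0.358, 0.927], [0.001, -0.933, -0.361]]
wrist_force: [0.6, 0.6, -0.6]
gripper_width: 0.999
gripper_force: 0.0
```

Call:
drive_tool:
  steps: [0.1, 0, 0, 0, 0, 0, 1, 0.1, 0, 0, 0, 0, 0, 1, 0.1, 0, 0, 0, 0, 0, 1, 0.07, 0, 0, 0, 0, 0, 1, 0, 0, 0, 0, 0, 0, 1, 0, 0, 0, 0, 0, 0, 1]

```text
time_s: 10.37
tcp_pos: [0.631, -0.2076, 0.2233]
ee_rot: [[0.994, -0.003, -0.109], [0.109, -0.002, 0.994], [-0.003, -1.0, -0.002]]
wrist_force: [-0.5, -0.5, 1.2]
gripper_width: 1.003
gripper_force: 0.0
```

```bash
python3 - <<'E'
from h import *
np.set_printoptions(precision=4,suppress=True)
s=r.sense();print(s['tcp_pos'],s['ee_rot'],s['joints'])
T=s['tcp_pos'];R=s['ee_rot']; p=r.camera_params("scene"); a=r.capture("scene"); w=r.capture("wrist"); pw=r.camera_params("wrist")
cv2.imwrite("pics/s3full.png",a); cv2.imwrite("pics/w3full.png",w)
for z in(0,.019):
  for y in(-.0435,.0435): print(z,y,proj(p,T+R@[0,y,z]),proj(pw,T+R@[0,y,z]))
print("nb front on wrist",proj(pw,np.array([.629,-.153,.12])))
a=cv2.resize(a[130:310,210:370],(533,600)); 
o=np.zeros((600,800,3),np.uint8); o[:,:533]=a; o[:200,533:]=cv2.resize(w,(267,200)); cv2.imwrite("pics/s3.png",o)
E
```

```text
[ 0.631  -0.2076  0.2233] [[ 0.994  -0.0025 -0.1091]
 [ 0.1091 -0.0023  0.994 ]
 [-0.0027 -1.     -0.002 ]] [ -35.3739   55.8862   41.8876  -77.7236 -130.1066  108.3802]
0 -0.0435 (np.float64(228.67328108386005), np.float64(169.63473732310138)) (np.float64(223.97849064153377), np.float64(289.42893512278647))
0 0.0435 (np.float64(233.43070581061352), np.float64(204.70826506333054)) (np.float64(413.4831971133882), np.float64(289.78352412760853))
0.019 -0.0435 (np.float64(236.10930069394539), np.float64(171.07745505109253)) (np.float64(232.33323802968562), np.float64(275.19150294581374))
0.019 0.0435 (np.float64(240.58237670046583), np.float64(206.3019616433654)) (np.float64(403.79647676606174), np.float64(275.5315725605102))
nb front on wrist (np.float64(491.0097731847865), np.float64(248.4589143746883))
```

View pics/s3.png

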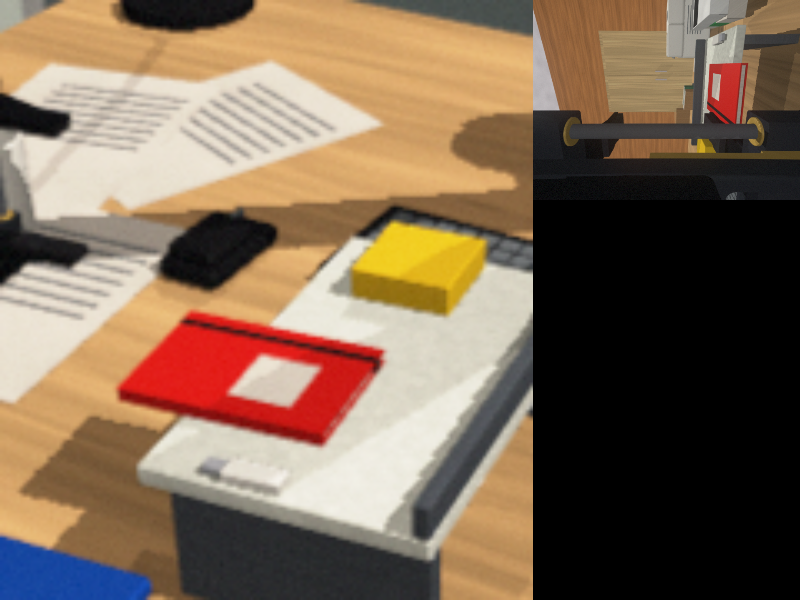

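The scene view shows the notebook sticking out with everything else in place, and the open fingertips at about px (230,167) and (235,205). That puts the tips only 0-4 mm ahead of the reported TCP, in line with the contact height. I compute the notebook's front end from this view.

```bash
python3 - <<'E'
from h import *
np.set_printoptions(precision=4,suppress=True)
p=r.camera_params("scene"); f=lambda c,z:atz(p,210+c[0]/3.333,130+c[1]/3.333,z)
A=f((119,391),.12);B=f((188,312),.12);C=f((325,434),.12);D=f((384,350),.12);print(A,B,C,D,(A+B)/2,np.linalg.norm(A-C),np.linalg.norm(A-B))
d=(A-C)+(B-D);print("az",np.degrees(np.arctan2(-d[1],-d[0])))
print("riser corner",f((139,467),.11))
T=r.sense()['tcp_pos']; u=np.array([-.109,.994,0]);print("fwd",((A+B)/2-T)@u,"lat",((A+B)/2-T)@[.994,.109,0])
E
```

```text
[ 0.6868 -0.1366  0.12  ] [ 0.5842 -0.156   0.12  ] [0.662  0.0074 0.12  ] [ 0.56 -0.01  0.12] [ 0.6355 -0.1463  0.12  ] 0.14613665543790752 0.1044522376596079
az 99.5990018094416
riser corner [ 0.7368 -0.083   0.11  ]
fwd 0.06042017420485188 lat 0.010632984880035183
```

Call:
drive_tool:
  steps: [0, -0.0125, 0, 0.0025, 0.036, 0, 1, 0, -0.0125, 0, 0.0025, 0.036, 0, 1, 0, 0, 0, 0, 0.025, 0, 1, 0, 0, 0, 0, 0.0113, 0, 1, 0, 0, 0, 0, 0, 0.02, 1, 0, 0, 0, 0, 0, 0.02, 1, 0, 0, 0, 0, 0, 0.01, 1, 0, 0, 0, 0, 0, 0, 1]

```text
time_s: 11.13
tcp_pos: [0.6301, -0.1562, 0.1184]
ee_rot: [[0.991, 0.003, -0.136], [0.136, -0.003, 0.991], [0.003, -1.0, -0.003]]
wrist_force: [0.6, -0.5, 0.9]
gripper_width: 0.996
gripper_force: 0.0
```

```bash
python3 - <<'E'
from h import *
np.set_printoptions(precision=4,suppress=True)
s=r.sense();print(s['tcp_pos'],s['ee_rot'])
a=r.capture("scene"); w=r.capture("wrist")
o=np.zeros((600,800,3),np.uint8); o[:,:450]=cv2.resize(a[165:265,225:300],(450,600),interpolation=cv2.INTER_CUBIC); o[:262,450:]=cv2.resize(w,(350,262)); cv2.imwrite("pics/s4.png",o)
E
```

```text
[ 0.6301 -0.1562  0.1184] [[ 0.9907  0.0032 -0.1361]
 [ 0.1361 -0.0028  0.9907]
 [ 0.0028 -1.     -0.0032]]
```

View pics/s4.png

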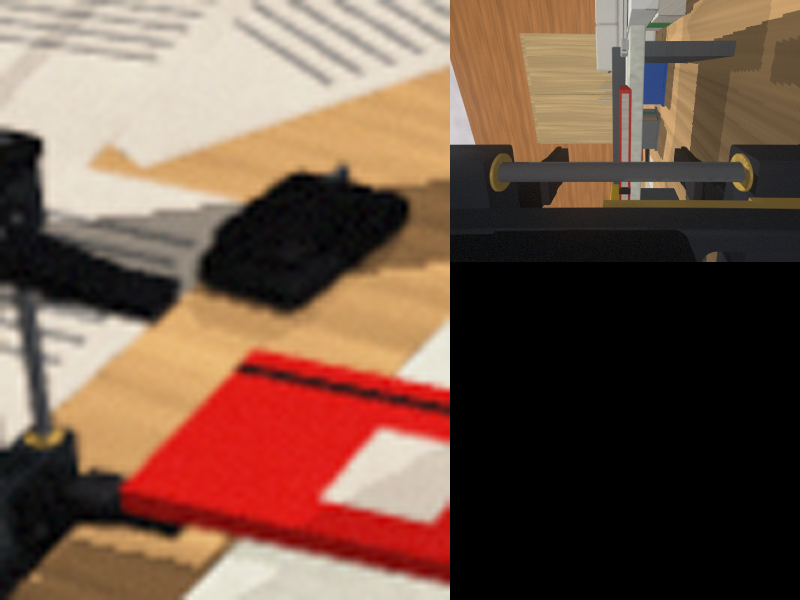

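The fingers stand above and below the overhang, with the notebook about 3 mm towards the lower finger, so I lower by 3 mm, go in a further 33 mm and close.

Call:
drive_tool:
  steps: [0, 0, 0, 0, 0.0034, 0, 1, 0, 0, 0, 0, 0, 0.01, 1, 0, 0, 0, 0, 0, 0.01, 1, 0, 0, 0, 0, 0, 0.008, 1, 0, 0, 0, 0, 0, 0.005, 1, 0, 0, 0, 0, 0, 0, 1, 0, 0, 0, 0, 0, 0, 1]

```text
time_s: 11.82
tcp_pos: [0.625, -0.1254, 0.1125]
ee_rot: [[0.991, 0.0, -0.134], [0.134, -0.001, 0.991], [-0.0, -1.0, -0.001]]
wrist_force: [0.1, -0.1, 0.6]
gripper_width: 1.001
gripper_force: 0.0
```

Call:
drive_tool:
  steps: [0, 0, 0, 0, -0.003, 0, 1, 0, 0, 0, 0, 0, 0, 0.6, 0, 0, 0, 0, 0, 0, 0.4, 0, 0, 0, 0, 0, 0, 0.3, 0, 0, 0, 0, 0, 0, 0.22, 0, 0, 0, 0, 0, 0, 0.22, 0, 0, 0, 0, 0, 0, 0.22, 0, 0, 0, 0, 0, 0, 0.22, 0, 0, 0, 0, 0, 0, 0.22]

```text
time_s: 12.57
tcp_pos: [0.6251, -0.1259, 0.1154]
ee_rot: [[0.991, 0.0, -0.133], [0.133, -0.001, 0.991], [-0.0, -1.0, -0.001]]
wrist_force: [-0.4, -0.4, 0.6]
gripper_width: 0.478
gripper_force: 0.0
```

```bash
python3 - <<'E'
from h import *
np.set_printoptions(precision=4,suppress=True)
s=r.sense();print(s['tcp_pos'],s['wrist_force'],s['gripper_width'])
a=r.capture("scene"); w=r.capture("wrist")
cv2.imwrite("pics/w5full.png",w)
o=np.zeros((600,800,3),np.uint8); o[:,:450]=cv2.resize(a[165:265,235:310],(450,600),interpolation=cv2.INTER_CUBIC); o[:400,450:]=cv2.resize(w[200:400,240:415],(350,400)); cv2.imwrite("pics/s5.png",o)
E
```

```text
[ 0.6251 -0.1259  0.1154] [-0.368  -0.3715  0.583 ] 0.4778385496116134
```

View pics/s5.png

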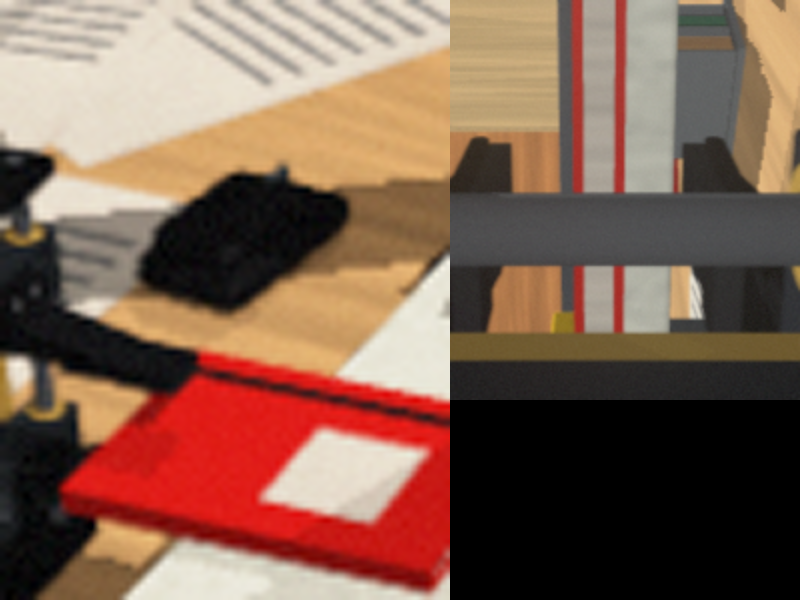

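The notebook sits midway between the fingers (600 between the inner sides at 512 and 685 in the wrist crop). I close fully.

Call:
drive_tool:
  steps: [0, 0, 0, 0, 0, 0, 0.2, 0, 0, 0, 0, 0, 0, 0.15, 0, 0, 0, 0, 0, 0, 0.1, 0, 0, 0, 0, 0, 0, 0.05, 0, 0, 0, 0, 0, 0, 0, 0, 0, 0, 0, 0, 0, 0, 0, 0, 0, 0, 0, 0, 0, 0, 0, 0, 0, 0, 0, 0, 0, 0, 0, 0, 0, 0, 0]

```text
time_s: 13.42
tcp_pos: [0.6251, -0.1259, 0.1153]
ee_rot: [[0.991, -0.0, -0.133], [0.133, -0.001, 0.991], [-0.0, -1.0, -0.001]]
wrist_force: [0.4, 0.3, -1.1]
gripper_width: 0.116
gripper_force: 30.0
```

Gripped: 10.1 mm opening at 30 N. Lifting.

Call:
drive_tool:
  steps: [0, 0, 0, 0, -0.004, 0, 0, 0, 0, 0, 0, -0.008, 0, 0, 0, 0, 0, 0, -0.014, 0, 0, 0, 0, 0, 0, -0.02, 0, 0, 0, 0, 0, 0, -0.024, 0, 0, 0, 0, 0, 0, -0.024, 0, 0, 0, 0, 0, 0, -0.024, 0, 0, 0, 0, 0, 0, -0.02, 0, 0, 0, 0, 0, 0, -0.012, 0, 0, 0, 0, 0, 0, 0, 0]

```text
validation failed for argument at $.st...
```

```bash
python3 - <<'E'
from m import *
np.set_printoptions(precision=3,suppress=True)
s=r.sense();print(s['tcp_pos'],s['wrist_force'],s['gripper_width'],s['gripper_force'])
# path: rotate in place about tool x by -90 at lifted spot, then translate; check IK margins
R=s['ee_rot']; q=s['joints']
for pos,th in ((s['tcp_pos'],0),(np.array([.62,-.1,.34]),0),(np.array([.62,0,.34]),-30),(np.array([.62,.1,.34]),-60),(np.array([.62,.2,.34]),-90),(np.array([.62,.265,.34]),-90),(np.array([.62,.265,.14]),-90)):
    q2,e=ik(pos,R@rot('x',th),G,q); print(pos,th,q2.round(0),round(e,2),np.abs(q2-q).max().round()); q=q2
w=r.capture("wrist"); cv2.imwrite("pics/w6.png",w)
E
```

```text
[ 0.625 -0.126  0.115] [ 0.391  0.328 -1.102] 0.11602014684117541 29.99973197467625
[ 0.625 -0.126  0.115] 0 [ -29.   60.   32.  -71. -122.  123.] 0.0 0.0
[ 0.62 -0.1   0.34] 0 [ -30.   43.   33.  -82. -127.  103.] 0.0 20.0
[0.62 0.   0.34] -30 [ -15.   30.   28.  -57. -108.  104.] 0.0 25.0
[0.62 0.1  0.34] -60 [  8.  21.  21. -30. -90.  90.] 0.0 27.0
[0.62 0.2  0.34] -90 [ 32.  22.  17.   0. -85.  66.] 0.0 30.0
[0.62  0.265 0.34 ] -90 [ 37.  25.  21.   0. -86.  61.] 0.0 5.0
[0.62  0.265 0.14 ] -90 [ 37.  30.   2.   0. -62.  61.] 0.0 25.0
```

Call:
drive_tool:
  steps: [0, 0, 0, 0, -0.004, 0, 0, 0, 0, 0, 0, -0.008, 0, 0, 0, 0, 0, 0, -0.014, 0, 0, 0, 0, 0, 0, -0.02, 0, 0, 0, 0, 0, 0, -0.024, 0, 0, 0, 0, 0, 0, -0.024, 0, 0, 0, 0, 0, 0, -0.024, 0, 0, 0, 0, 0, 0, -0.02, 0, 0, 0, 0, 0, 0, -0.012, 0, 0, 0, 0, 0, 0, 0, 0, 0]

```text
time_s: 14.3
tcp_pos: [0.6251, -0.1262, 0.2699]
ee_rot: [[0.991, 0.008, -0.133], [0.133, -0.005, 0.991], [0.007, -1.0, -0.006]]
wrist_force: [0.5, -0.5, -0.6]
gripper_width: 0.113
gripper_force: 30.0
```

Call:
drive_tool:
  steps: [0, 0, 0, 0, -0.03, 0, 0, 0, 0, 0, 0, -0.03, 0, 0, 0, 0, 0, 0, -0.03, 0, 0, -0.05, 0, 0, 0, 0, 0, 0, -0.09, 0, 0, 0, 0, 0, 0, -0.09, 0, 0, 0, 0, 0, 0, -0.09, 0, 0, 0, 0, 0, 0, -0.09, 0, 0, 0, 0, 0, 0, -0.09, 0, 0, 0, 0, 0, 0, -0.09, 0, 0, 0, 0, 0, 0]

```text
time_s: 15.13
tcp_pos: [0.6249, -0.1261, 0.3543]
ee_rot: [[0.991, 0.073, -0.111], [0.133, -0.555, 0.821], [-0.002, -0.829, -0.56]]
wrist_force: [0.1, 0.1, -0.8]
gripper_width: 0.112
gripper_force: 30.0
```

Call:
drive_tool:
  steps: [-0.09, 0, 0, 0, 0, 0, 0, -0.09, 0, 0, 0, 0, 0, 0, -0.09, 0, 0, 0, 0, 0, 0, -0.09, 0, 0, 0, 0, 0, 0, -0.09, 0, 0, 0, 0, 0, 0, -0.09, 0, 0, 0, 0, 0, 0, -0.09, 0, 0, 0, 0, 0, 0, -0.09, 0, 0, 0, 0, 0, 0, -0.09, 0, 0, 0, 0, 0, 0, -0.09, 0, 0, 0, 0, 0, 0]

```text
time_s: 15.97
tcp_pos: [0.6247, -0.1252, 0.3545]
ee_rot: [[0.991, 0.133, -0.012], [0.134, -0.988, 0.076], [-0.002, -0.077, -0.997]]
wrist_force: [-0.5, -1.0, -2.0]
gripper_width: 0.115
gripper_force: 30.0
```

Call:
drive_tool:
  steps: [-0.038, 0, 0.074, 0, 0, 0, 0, -0.038, 0, 0.074, 0, 0, 0, 0, 0, 0, 0, 0, -0.02, 0, 0, 0, 0, 0, 0, -0.036, 0, 0, 0, 0, 0, 0, -0.036, 0, 0, 0, 0, 0, 0, -0.036, 0, 0, 0, 0, 0, 0, -0.036, 0, 0, 0, 0, 0, 0, -0.036, 0, 0, 0, 0, 0, 0, -0.036, 0, 0, 0, 0, 0, 0, -0.036, 0, 0]

```text
time_s: 16.8
tcp_pos: [0.6279, 0.1481, 0.3546]
ee_rot: [[1.0, -0.014, -0.01], [-0.014, -1.0, 0.003], [-0.01, -0.003, -1.0]]
wrist_force: [1.3, 0.1, -2.5]
gripper_width: 0.115
gripper_force: 30.0
```

Call:
drive_tool:
  steps: [0, 0, 0, 0, -0.036, 0, 0, 0, 0, 0, 0, -0.036, 0, 0, 0, 0, 0, 0, -0.03, 0, 0, 0, 0, 0, 0, -0.016, 0, 0, 0, 0, 0, 0, 0, 0, 0, 0, 0, 0, 0, 0, 0, 0]

```text
time_s: 17.3
tcp_pos: [0.6301, 0.2648, 0.3549]
ee_rot: [[1.0, -0.013, -0.01], [-0.013, -1.0, 0.002], [-0.01, -0.001, -1.0]]
wrist_force: [0.4, -0.6, -0.7]
gripper_width: 0.111
gripper_force: 30.0
```

```bash
python3 - <<'E'
from h import *
np.set_printoptions(precision=4,suppress=True)
s=r.sense();T=s['tcp_pos'];R=s['ee_rot'];print(T,R,s['joints'],s['gripper_force'])
p=r.camera_params("scene"); a=r.capture("scene"); cv2.imwrite("pics/s7.png",a)
b,g,rr=[a[...,i].astype(int) for i in range(3)]
m=((rr>60)&(rr>2.2*g)&(rr>2.2*b)); m[:,540:]=0
c=max(cv2.findContours(m.astype(np.uint8),0,1)[0],key=cv2.contourArea)
print("contour quad",cv2.approxPolyDP(c,4,True)[:,0].tolist())
for d in(-.03,.118):
  for w in(-.0525,.0525): print(d,w,[np.round(proj(p,T+R@[w,t,d]),1).tolist() for t in(-.005,.005)])
E
```

```text
[0.6301 0.2648 0.3549] [[ 0.9999 -0.0132 -0.0096]
 [-0.0132 -0.9999  0.0016]
 [-0.0096 -0.0014 -1.    ]] [ 36.1325  25.7525  24.984   -0.3954 -89.6209  53.1165] 29.999473672360182
contour quad [[447, 161], [430, 179], [425, 256], [449, 224], [456, 164], [452, 183], [444, 181], [446, 168], [432, 179]]
-0.03 -0.0525 [[458.9, 151.7], [453.2, 150.6]]
-0.03 0.0525 [[436.4, 176.1], [430.3, 174.7]]
0.118 -0.0525 [[449.3, 225.6], [444.1, 224.2]]
0.118 0.0525 [[428.0, 254.0], [422.5, 252.4]]
```

The held notebook matches my prediction within about 3 px. I shift 8.5 mm in x and lower until its bottom is just above the rack walls.

Call:
drive_tool:
  steps: [0, 0, 0, -0.004, 0, 0.02, 0, 0, 0, 0, -0.0045, 0, 0.03, 0, 0, 0, 0, 0, 0, 0.03, 0, 0, 0, 0, 0, 0, 0.025, 0, 0, 0, 0, 0, 0, 0.015, 0, 0, 0, 0, 0, 0, 0, 0]

```text
time_s: 17.85
tcp_pos: [0.6194, 0.2619, 0.2322]
ee_rot: [[1.0, -0.017, -0.015], [-0.017, -1.0, -0.001], [-0.015, 0.001, -1.0]]
wrist_force: [0.6, -0.3, -2.6]
gripper_width: 0.111
gripper_force: 30.0
```

```bash
python3 - <<'E'
from h import *
np.set_printoptions(precision=4,suppress=True)
s=r.sense();T=s['tcp_pos'];R=s['ee_rot'];print(T,R)
a=r.capture("scene"); w=r.capture("wrist"); t=r.capture("top")
for n,i in(("s8",a),("w8",w),("t8",t)): cv2.imwrite(f"pics/{n}.png",i)
for n in("scene","top","wrist"):
  p=r.camera_params(n); print(n,[np.round(proj(p,T+R@[w_,0,.118]),1).tolist() for w_ in(-.0525,.0525)],"slot tops",[np.round(proj(p,np.array([x,y,.09])),1).tolist() for y in(.247,.283) for x in(.5655,.6755)])
o=np.zeros((600,800,3),np.uint8); o[:,:400]=cv2.resize(a[210:360,390:490],(400,600),interpolation=cv2.INTER_CUBIC); o[:300,400:]=cv2.resize(w,(400,300)); o[300:,400:]=cv2.resize(t[165:240,190:290],(400,300),interpolation=cv2.INTER_CUBIC); cv2.imwrite("pics/s8c.png",o)
E
```

```text
[0.6194 0.2619 0.2322] [[ 0.9997 -0.0172 -0.0147]
 [-0.0172 -0.9999 -0.0008]
 [-0.0147  0.0011 -0.9999]]
scene [[440.3, 273.7], [419.8, 303.7]] slot tops [[431.6, 281.2], [410.8, 312.4], [448.5, 286.6], [428.8, 318.7]]
top [[225.0, 218.6], [227.2, 185.8]] slot tops [[231.4, 220.3], [233.0, 186.3], [219.9, 220.1], [221.7, 186.1]]
wrist [[314.6, 296.9], [314.9, 164.6]] slot tops [[332.7, 284.7], [332.2, 155.5], [291.3, 285.3], [287.1, 156.2]]
```

View pics/s8c.png

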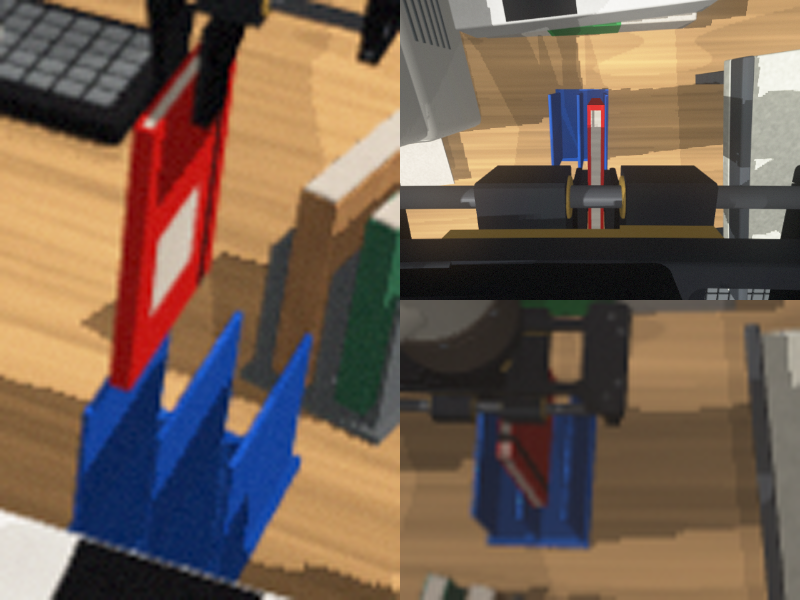

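In the wrist view the rack walls are at u≈286 and 330 with the notebook's bottom about 4 px right of the slot's middle, so it is about 3.5 mm off. I correct that and lower into the slot.

Call:
drive_tool:
  steps: [0, 0.015, 0, 0.001, -0.0035, 0, 0, 0, 0, 0, 0, 0, 0, 0, 0, 0, 0, 0, 0, 0.012, 0, 0, 0, 0, 0, 0, 0.015, 0, 0, 0, 0, 0, 0, 0.015, 0, 0, 0, 0, 0, 0, 0.015, 0, 0, 0, 0, 0, 0, 0, 0]

```text
time_s: 18.58
tcp_pos: [0.6214, 0.268, 0.177]
ee_rot: [[1.0, -0.015, 0.004], [-0.015, -1.0, 0.001], [0.004, -0.001, -1.0]]
wrist_force: [-0.8, -0.2, -1.4]
gripper_width: 0.116
gripper_force: 30.0
```

Call:
drive_tool:
  steps: [0, 0, 0, 0, 0.002, 0.008, 0, 0, 0, 0, 0, 0, 0.01, 0, 0, 0, 0, 0, 0, 0.01, 0, 0, 0, 0, 0, 0, 0.008, 0, 0, 0, 0, 0, 0, 0.004, 0, 0, 0, 0, 0, 0, 0, 0, 0, 0, 0, 0, 0, 0, 0]

```text
time_s: 19.17
tcp_pos: [0.6235, 0.2666, 0.1397]
ee_rot: [[1.0, -0.014, 0.009], [-0.015, -1.0, 0.003], [0.009, -0.003, -1.0]]
wrist_force: [-0.1, -0.2, -2.3]
gripper_width: 0.107
gripper_force: 30.0
```

Call:
drive_tool:
  steps: [0, 0, 0, -0.002, 0, 0.004, 0, 0, 0, 0, 0, 0, 0.004, 0, 0, 0, 0, 0, 0, 0.002, 0, 0, 0, 0, 0, 0, 0, 0]

```text
time_s: 19.5
tcp_pos: [0.6215, 0.2668, 0.1299]
ee_rot: [[1.0, -0.014, 0.009], [-0.014, -1.0, 0.003], [0.009, -0.003, -1.0]]
wrist_force: [0.5, -0.3, -2.1]
gripper_width: 0.115
gripper_force: 30.0
```

Call:
drive_tool:
  steps: [0, 0, 0, 0, 0, 0.002, 0, 0, 0, 0, 0, 0, 0.001, 0, 0, 0, 0, 0, 0, 0, 0]

```text
time_s: 19.75
tcp_pos: [0.6218, 0.267, 0.1296]
ee_rot: [[1.0, -0.014, 0.011], [-0.014, -1.0, 0.004], [0.011, -0.004, -1.0]]
wrist_force: [-4.5, -0.5, 7.3]
gripper_width: 0.114
gripper_force: 30.0
```

Floor contact (7 N). I square the bottom edge, ease off and open gently.

Call:
drive_tool:
  steps: [0, -0.011, 0, 0, 0, -0.0015, 0, 0, 0, 0, 0, 0, 0, 0, 0, 0, 0, 0, 0, 0, 0]

```text
time_s: 20.0
tcp_pos: [0.6223, 0.267, 0.13]
ee_rot: [[1.0, -0.014, -0.0], [-0.014, -1.0, 0.004], [-0.0, -0.004, -1.0]]
wrist_force: [-2.9, -0.2, 5.9]
gripper_width: 0.114
gripper_force: 30.0
```

Call:
drive_tool:
  steps: [0.004, 0, 0, 0, 0, -0.001, 0, 0, 0, 0, 0, 0, 0, 0, 0, 0, 0, 0, 0, 0, 0.13, 0, 0, 0, 0, 0, 0, 0.15, 0, 0, 0, 0, 0, 0, 0.18, 0, 0, 0, 0, 0, 0, 0.22, 0, 0, 0, 0, 0, 0, 0.3, 0, 0, 0, 0, 0, 0, 0.4, 0, 0, 0, 0, 0, 0, 0.5, 0, 0, 0, 0, 0, 0, 0.5]

```text
time_s: 20.83
tcp_pos: [0.6215, 0.2667, 0.1292]
ee_rot: [[1.0, -0.015, -0.002], [-0.015, -1.0, 0.007], [-0.002, -0.007, -1.0]]
wrist_force: [-0.4, 0.0, 0.7]
gripper_width: 0.437
gripper_force: 0.0
```

Call:
drive_tool:
  steps: [0, 0, 0, 0, 0, 0, 0.6, 0, 0, 0, 0, 0, -0.005, 0.6, 0, 0, 0, 0, 0, -0.015, 0.6, 0, 0, 0, 0, 0, -0.025, 0.6, 0, 0, 0, 0, 0, -0.035, 0.6, 0, 0, 0, 0, 0, -0.04, 0.6, 0, 0, 0, 0, 0, -0.04, 0.6, 0, 0, 0, 0, 0, -0.04, 0.6, 0, 0, 0, 0, -0.001, -0.02, 0.6, 0, 0, 0, 0, 0, 0, 0.6]

```text
time_s: 21.67
tcp_pos: [0.6238, 0.2665, 0.3574]
ee_rot: [[1.0, -0.014, 0.01], [-0.015, -1.0, 0.014], [0.01, -0.014, -1.0]]
wrist_force: [0.2, -0.8, 0.5]
gripper_width: 0.599
gripper_force: 0.0
```

```bash
python3 - <<'E'
from h import *
s=r.sense();T=s['tcp_pos'];print(T,s['gripper_width'])
p=r.camera_params("scene"); a=r.capture("scene"); cv2.imwrite("pics/s9.png",a); cv2.imwrite("pics/w9.png",r.capture("wrist")); a2=r.capture("scene")
def red(a):
    b,g,rr=[a[...,i].astype(int) for i in range(3)]
    m=((rr>60)&(rr>2.2*g)&(rr>2.2*b)); m[:,530:]=0
    return m
for im in(a,a2):
    c=max(cv2.findContours(red(im).astype(np.uint8),0,1)[0],key=cv2.contourArea); print(cv2.approxPolyDP(c,3,True)[:,0].tolist())
c0=np.array([.6215,.267,.006])
for z in(0,.148):
    print("expected",z,[np.round(proj(p,c0+[x,y,z]),1).tolist() for x in(-.0525,.0525) for y in(-.005,.005)])
w=cv2.imread("pics/w9.png"); pw=r.camera_params("wrist")
print("expected wrist top",[np.round(proj(pw,c0+[x,y,.148]),1).tolist() for x in(-.0525,.0525) for y in(-.005,.005)])
b,g,rr=[w[...,i].astype(int) for i in range(3)]; m=((rr>60)&(rr>2.2*g)&(rr>2.2*b)).astype(np.uint8)
c=max(cv2.findContours(m,0,1)[0],key=cv2.contourArea); print("wrist",cv2.boundingRect(c),cv2.approxPolyDP(c,4,True)[:,0].tolist())
# change of loose things vs start, outside arm
a0=cv2.imread("pics/top0.png"); t=r.capture("top"); 
for n,(u0,u1,v0,v1) in dict(notes=(305,345,238,272),usb=(305,332,166,182),mouse=(392,420,275,315),mug=(460,500,255,295),stapler=(140,175,272,325)).items():
    print(n,cv2.absdiff(a0,t)[v0:v1,u0:u1].mean().round(1))
E
```

```text
[0.62380402 0.26648528 0.35736122] 0.5985913621868921
[[446, 262], [425, 290], [423, 287], [439, 264], [421, 289], [418, 346], [425, 339], [426, 313], [441, 298]]
[[446, 262], [425, 290], [423, 287], [437, 266], [421, 289], [418, 346], [425, 339], [426, 313], [441, 298]]
expected 0 [[433.9, 315.4], [438.3, 317.0], [415.0, 346.5], [419.8, 348.3]]
expected 0.148 [[441.4, 258.8], [446.2, 260.2], [421.5, 288.0], [426.7, 289.7]]
expected wrist top [[317.9, 263.1], [307.7, 263.3], [316.6, 153.9], [305.6, 154.1]]
wrist (310, 152, 10, 95) [[313, 152], [310, 246], [311, 158], [319, 159], [318, 246], [319, 155]]
notes 8.0
usb 1.9
mouse 11.5
mug 1.4
stapler 34.8
```

The notebook stands upright and at rest, corners within 2 px of the expected ones. I check mouse and stapler for differences in the other view (a shadow or the arm may explain them).

```bash
python3 - <<'E'
from h import *
a0=cv2.imread("pics/scene0.png"); a=cv2.imread("pics/s9.png")
for n,(u0,u1,v0,v1) in dict(notes=(310,360,192,228),usb=(265,302,262,280),mouse=(252,298,190,220),mug=(185,222,162,208),stapler=(548,592,250,308)).items():
    A,B=[cv2.Canny(cv2.GaussianBlur(x[v0:v1,u0:u1],(3,3),0),60,150) for x in(a0,a)]
    t=cv2.cvtColor(a0[v0+3:v1-3,u0+3:u1-3],6); s=cv2.matchTemplate(cv2.cvtColor(a[v0-9:v1+9,u0-9:u1+9],6),t,cv2.TM_CCOEFF_NORMED); _,m,_,l=cv2.minMaxLoc(s); print(n,"shift",l[0]-12,l[1]-12,"score",round(m,3))
E
```

```text
notes shift 0 0 score 0.868
usb shift 0 0 score 0.997
mouse shift 0 0 score 0.932
mug shift 0 0 score 0.998
stapler shift 0 0 score 0.991
```

Nothing else has moved, so I hand in the job.

```bash
python3 -c "
from station import r
print(r.finish_job())"
```

```text
the job is handed in; nothing more can be done
None
```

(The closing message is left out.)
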